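# Hold the hall torch on the key fob

## Robot

A 6-joint arm with a two-finger parallel gripper is mounted at the origin on the work surface. World frame = base frame: x ahead of the robot, y to its left, z up, the work surface at z = 0. Lengths are in mm, angles in rad, forces in N, time in s.
With the tool pointing down it reaches from about 350 to 875 mm from the base axis. Payload 4.2 kg.
Tool frame: the origin (TCP) lies on the mounting face of the last link; the fingertips stand 173 mm ahead of it and the grasp point (between the pads) lies 155 mm ahead of it; z points along the fingers, y is the direction in which the jaws open and shut (so a half turn about z gives the same grasp; the last joint's range is limited). The gripper opens to 85 mm and grips with 20 to 120 N. Pads are 22 mm wide; open, the fingers measure 114 mm over their backs; the gripper's body (76 mm by 85 mm) begins 54 mm behind the grasp point. The pads swing forward as they close: fully open they stand 13 mm farther back than shut.
Start: joints at [1.415, 0.385, 0.008, 0, -1.194, -0.259], TCP at [251.846, 571.991, 404.712] pointing down, gripper open.
Joint ranges: [-3.14, 3.14], [-1.21, 2.06], [-1.07, 1.41], [-3.16, 2.05], [-2.99, -0.16], [-3.1, 3.1]. Speed limits (rad/s): [2.79, 2.79, 3.14, 3.14, 3.14, 3.14].

## Interface

Orientations are given as a unit quaternion [x, y, z, w].
In Python, from bench import arm gives the robot as it stands.
- The arm moves only by the shell command python3 -m jog 'ROWS' [OPENING]. ROWS is JSON, a list that holds one entry, the list of rows, each a list of 4 numbers: the shift along the tool's x, y, z in mm, then the turn about the tool's z in degrees. In form: [[[x, y, z, spin], ...]]. A call has exactly 5 rows; each row is the pose to reach, as a shift and turn from the pose measured when the call began, along the tool's axes at that moment; what a row does not reach only later rows make up. A row lasts 1/8 s, in which the tool goes at most 62.5 mm and 10.7 degrees, less where a joint would pass 70% of its speed; a pose out of reach is approached as far as the arm can. A call with a gripper value outside its range is refused whole. OPENING is the finger opening in mm, from 0 to 85.4, set as the call begins (- or left out, the last holds). The fingers move at their own pace and stop on an object; the grip force is fixed at half the most. Time passes only in rows, so rows that repeat a pose let the fingers close, or fill a call up. It gives the time, the measured TCP pose, the force and the opening at its end, in the units of the state.
- arm.read_state(): the state, without advancing time (a new reading comes with each control period).
- arm.get_image(name): name is "side" or "top"; returns (picture, depth): 420x560x3 uint8, blue, green, red; 420x560 float32, mm along the optical axis (not along the pixel's ray), 0 where there is no reading.
- arm.camera_params(name): a dict with "mtx" (3x3 intrinsics, pixels), "R" (3x3) and "t" (3): a world point X has camera coordinates R X + t. Camera axes: x right, y down, z forward; pixel columns grow to the right and rows downward; lengths in mm; the calibration is good to about 2 mm. A picture is of the moment at which its call begins. camera_params takes no time and is no camera call.
- arm.job_done(): hands the job in, once; it reports no verdict.
The state is a dict: "clock": time; "joints": joint angles; "joint_vel": joint speeds; "joint_efforts": joint torques, N m; "position": TCP position; "ee_rot": TCP orientation; "contact_force": force on the tool from outside, world axes, zero at the start; "wrist_torque": the same for the moment, N m; "gripper_width": finger opening in mm.
Only numpy, scipy, OpenCV 4.12 (cv2) and the standard library are available. Lean on these libraries where they do the work, as an engineer would, in place of code of your own. Each camera call takes 0.05 s, during which the arm holds its last target.

## Task

Hold a light for me at the key organiser: draw the torch straight up out of its charging cup until it is clear, then tip it over to a slant about halfway between straight down and level, and hold it up in front of the organiser with its beam falling centrally on the front of the black smart-lock fob, from about 10 to 25 cm away and from above. Finish while still gripping the torch there, steady in the air with nothing else carrying it; do not knock the fob or the keys on their hooks, and do not push the vase, the sunglasses or the coaster.

Things in the scene. Friction and masses are not known exactly. Their poses are not given: they have to be found in the camera images.
- torch: Round aluminium torch, 130 mm long, about 160 g, standing lens-down in the cup. Origin: centre of its lens face (lower end at start); z runs from lens to tail (up at start), so the beam leaves along -z. Round about z: yaw means nothing. Head 37 mm diameter up to 30 mm, tapering to a 26 mm barrel from 42 to 130 mm. Lights by itself when lifted off the charger; no switch to press.
- cup: Charging cup, black plastic, fixed to the console. Origin under its centre on the console. Foot disc 80 mm diameter, 8 mm high; cup 58 mm outside diameter, rim 50 mm above the console, bore 41 mm, inner floor 12 mm above the console: the torch's lens stands 12 mm and its tail 142 mm above the console, and it must rise 38 mm to clear the rim.
- organiser: Bamboo key organiser clamped on the low concrete upstand (70 mm high) along the console's far side; fixed. Origin on the console under the upstand, mid-length; axes as the world, front to the robot (-x). Hook rail 376 mm long (y), 185 to 215 mm high, front at x = -40 mm, on posts at y = +-165 mm. Four hooks at y = -105, -35, 35, 105 mm reach out to x = -83 mm.
- fob_center (a point): Centre of the smart-lock fob hanging by a steel ring from one of the hooks: black plastic rounded slab 38 mm wide (y), 60 mm high, 12 mm thick (x), flat front to the robot (-x). The centre is 55 mm under the hook, about 144 mm above the console and 70 mm in front of the organiser's origin. The beam is to meet this point.
- fob (a joint): Swing of the fob on its hook, rad, 0 hanging plumb; it swings freely to and fro along x.
- house_key (a joint): Swing of the flat steel house key (round head, on a steel ring, about 75 mm long in all) on another hook, rad, 0 hanging plumb.
- shed_key (a joint): Swing of the round-shanked brass shed key (about 75 mm long in all) on another hook, rad, 0 hanging plumb.
- vase: Empty matte white ceramic vase, 150 mm tall, 98 mm widest diameter at 65 mm height, loose. Origin under its centre, z up. Leave alone.
- sunglasses: Folded metal-framed sunglasses lying on the console, 138 mm (y) by 50 mm (x) by 30 mm high, loose. Origin under the centre. Leave alone.
- coaster: Round wooden coaster lying on the console, 100 mm diameter, 10 mm high, loose. Origin under the centre. Leave alone.
Things that resemble listed ones, but are neither listed nor needed, are in the scene too. Of the things shaped like the cup, the black one is meant.

How it is judged (in metres and radians):
On the way, in this order (a step that is already met when the one before it is completed fails the run):
1. the torch, in the gripper and still upright, is drawn out of the cup: its lens is at least 8 mm above the rim (height (world z) of torch above 0.058 m and angle between torch's own z axis and vertical below 0.35 rad and contact force between torch and the fingers above 1 N), for 0.1 s.
2. the torch is tipped to a slant in the air (angle between torch's own z axis and vertical between 0.5 and 1.15 rad and height (world z) of torch above 0.1 m and contact force between torch and the fingers above 1 N), for 0.1 s.
At the end, for the whole second after the job is handed in: Torch held still by the gripper alone, lens over 160 mm above the console and 65 mm or more in front of the rail, leaning 29 to 66 degrees from straight down, its beam line within 25 mm (each cross axis) of the fob's centre, 80 to 300 mm away; fob and keys plumb within 8 degrees (x of fob_center in the frame of torch between -0.025 and 0.025 m and y of fob_center in the frame of torch between -0.025 and 0.025 m and z of fob_center in the frame of torch between -0.3 and -0.08 m and angle between torch's own z axis and vertical between 0.5 and 1.15 rad and x of torch in the frame of organiser below -0.105 m and height (world z) of torch above 0.16 m and contact force between torch and the fingers above 2 N and contact force between torch and organiser below 0.2 N and contact force between torch and cup below 0.2 N and contact force between torch and vase below 0.2 N and linear speed of torch below 0.03 m/s and angular speed of torch below 0.15 rad/s and value of joint fob between -0.15 and 0.15 rad and value of joint house_key between -0.15 and 0.15 rad and value of joint shed_key between -0.15 and 0.15 rad and angle between vase's own z axis and vertical below 0.1 rad); the arm keeps its last pose, push and grip.
It fails at once if pushed more than 20 mm from its place: the vase (distance of vase from where it was at the start of the episode above 0.02 m).
It fails at once if pushed more than 20 mm from its place: the sunglasses (distance of sunglasses from where it was at the start of the episode above 0.02 m).
It fails at once if pushed more than 20 mm from its place: the coaster (distance of coaster from where it was at the start of the episode above 0.02 m).
It fails at once if the vase is tipped (angle between vase's own z axis and vertical above 0.3 rad).
It fails at once if the fob or a key is knocked and swings more than about 20 degrees on its hook (value of joint any of fob, house_key, shed_key above 0.35 rad or value of joint any of fob, house_key, shed_key below -0.35 rad).
It also fails if it takes over 38 s, if anything falls off the work surface, if the arm or the gripper's body presses on something with over 40 N, if the wrist force passes 120 N, or if a joint passes its speed limit or range.

## Working session

There is one attempt and no reset: what is moved stays moved. The work goes in short steps, Python scripts to look and compute and a shell command to move; the robot and the scene stay as the last step left them, time stands still between calls to the robot, and variables do not carry over. Pictures are saved under pics/ and viewed, and the job is handed in when it is done.

```bash
ls -la; mkdir -p pics
cat > h.py <<'E'
import numpy as np,cv2
from bench import arm
def px2w(name,u,v,d):
    p=arm.camera_params(name);K=np.array(p['mtx']);R=np.array(p['R']);t=np.array(p['t']).ravel()
    c=np.array([(u-K[0,2])/K[0,0]*d,(v-K[1,2])/K[1,1]*d,d]);return R.T@(c-t)
def w2px(name,X):
    p=arm.camera_params(name);K=np.array(p['mtx']);R=np.array(p['R']);t=np.array(p['t']).ravel()
    c=K@(R@np.array(X,float)+t);return c[:2]/c[2]
def cam(name):
    p=arm.camera_params(name);R=np.array(p['R']);t=np.array(p['t']).ravel();return -R.T@t,R[2]
def snap(name,tag):
    im,d=arm.get_image(name);cv2.imwrite(f'pics/{tag}.png',im);np.save(f'pics/{tag}.npy',d);return im,d
E
python3 - <<'E'
from h import *
print(arm.read_state())
for n in('side','top'):
    snap(n,n+'0');print(n,cam(n))
E
python3 -m jog --help | head -30
```

```text
total 12
drwxr-xr-x  3 agent agent 4096 Dec  6 08:33 .
drwxr-xr-x 23 root  root  4096 Dec  6 08:33 ..
drwxr-xr-x  2 agent agent 4096 Dec  6 08:33 pics
{'clock': 0.0, 'joints': array([ 1.41459451e+00,  3.85582160e-01,  6.63281072e-03, -4.99419205e-04,
       -1.19403661e+00, -2.58567368e-01]), 'joint_vel': array([-0.00074494, -0.00130063, -0.00117979, -0.0008149 , -0.00017515,
        0.00091769]), 'joint_efforts': array([-3.31401461e-04, -3.92283869e+01,  1.88395947e+01,  4.18615535e+00,
       -4.69821956e-03, -3.43527660e-06]), 'position': array([251.76501987, 571.82672628, 403.60838862]), 'ee_rot': array([ 9.78553191e-01, -2.05991261e-01, -1.75779472e-04,  1.10525610e-03]), 'contact_force': array([-0.3078771 ,  0.11563556,  0.3328826 ]), 'wrist_torque': array([-0.00300005,  0.002644  ,  0.03756775]), 'gripper_width': 85.26562968858121}
side (array([ 94.86250899, 439.17952939, 682.03112057]), array([ 0.54851974, -0.57745865, -0.60470456]))
top (array([ 481.9304351 ,  -68.5476064 , 1068.55023819]), array([ 0.10244821,  0.00549787, -0.99472315]))invalid input: not JSON, or not a number
```

View pics/side0.png

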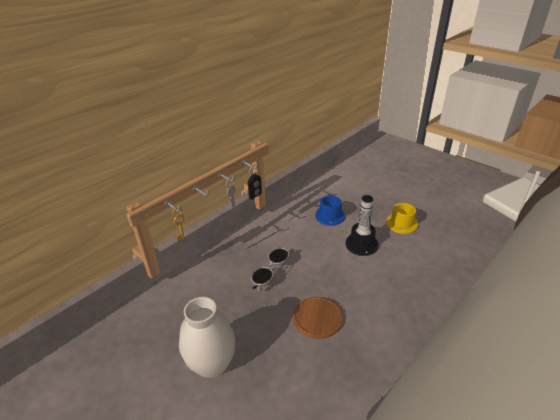

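View pics/top0.png

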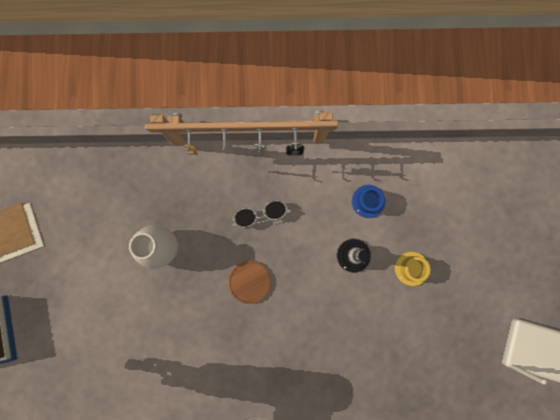

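Run:
```python
from h import *
im=cv2.imread('pics/top0.png');d=np.load('pics/top0.npy')
s=cv2.imread('pics/side0.png')
a=cv2.resize(im[90:310,225:445],None,fx=3,fy=3,interpolation=cv2.INTER_CUBIC)[:600]
cv2.imwrite('pics/c1.png',a)
cv2.imwrite('pics/c2.png',cv2.resize(s[150:270,215:435],None,fx=3.6,fy=3.6,interpolation=cv2.INTER_CUBIC)[:, :792])
for n,u,v in [('torchtop',353,254),('black foot',340,262),('coaster',250,283),('vase',143,245),('rail L',150,126),('rail R',333,125),('fob',295,150)]:
    w=d[v-3:v+4,u-3:u+4];w=w[w>0];print(n,px2w('top',u,v,np.median(w)).round(1),px2w('top',u,v,w.min()).round(1))
```

```text
torchtop [ 477.5 -218.5   84.8] [ 477.7 -211.8  129.1]
black foot [ 459.  -199.4    7.7] [ 459.4 -197.    26.5]
coaster [413.3  11.3   8.8] [413.6  11.   12.7]
vase [504.5 257.3  24.6] [504.3 253.8  36.1]
rail L [730.8 188.2 215.7] [729.6 186.9 219.9]
rail R [ 727.7 -167.4  214.3] [ 726.3 -166.9  219. ]
fob [689.9 -94.1 168.7] [679.9 -92.9 211.9]
```

View pics/c1.png

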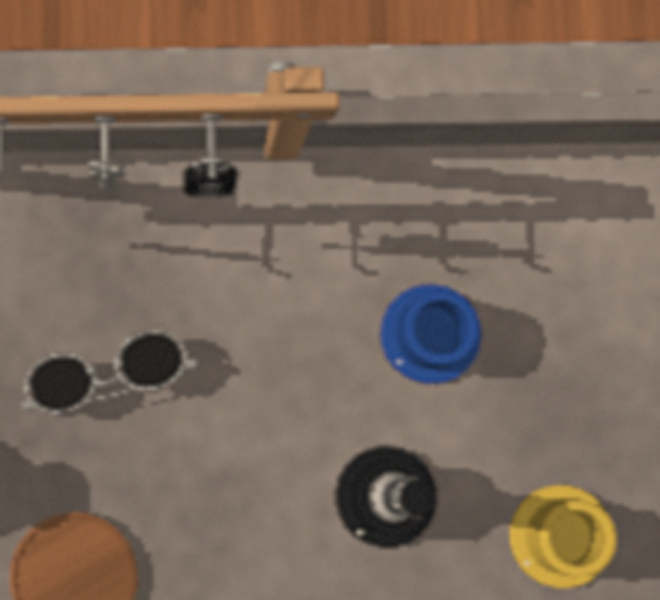

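View pics/c2.png

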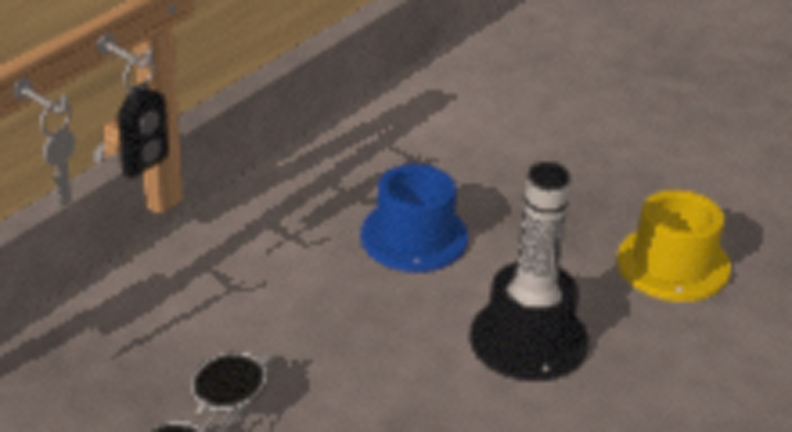

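```bash
cat >> h.py <<'E'
def onz(name,u,v,z):
    C,_=cam(name);a=px2w(name,u,v,1000.)-C;return C+a*(z-C[2])/a[2]
def tri(pts):
    A=np.zeros((3,3));b=np.zeros(3)
    for n,u,v in pts:
        C,_=cam(n);a=px2w(n,u,v,1000.)-C;a/=np.linalg.norm(a);P=np.eye(3)-np.outer(a,a);A+=P;b+=P@C
    return np.linalg.solve(A,b)
E
python3 - <<'E'
from h import *
print('tail',onz('top',364,255.7,142),'foot',onz('top',353.7,255.7,8))
print('tail side',onz('side',215+547/3.6,150+172/3.6,142))
print('rail ends',onz('top',225-225+147,124,215),onz('top',337.5,124,215))
print('fob side',onz('side',255.3,186.9,144),'fobtop',onz('top',225+210/3,90+178/3,174))
d=np.load('pics/side0.npy')
for u in range(250,261,2): print([tuple(px2w('side',u,v,d[v,u]).round(0)) for v in (180,187,193)])
from scipy.spatial.transform import Rotation as R
s=arm.read_state();print(R.from_quat(s['ee_rot']).as_matrix().round(3))
M=R.from_quat(s['ee_rot']).as_matrix()
E
```

```text
tail [ 473.99965965 -232.13697338  142.        ] foot [ 473.1777117  -231.73688869    8.        ]
tail side [ 473.43394569 -235.2901464   142.        ]
rail ends [735.07040165 194.29153984 215.        ] [ 729.30206117 -176.13651769  215.        ]
fob side [692.58730979 -99.90900525 144.        ] fobtop [690.02079933 -94.01354462 174.        ]
[(np.float64(691.0), np.float64(-84.0), np.float64(172.0)), (np.float64(691.0), np.float64(-82.0), np.float64(153.0)), (np.float64(690.0), np.float64(-80.0), np.float64(139.0))]
[(np.float64(689.0), np.float64(-88.0), np.float64(170.0)), (np.float64(689.0), np.float64(-87.0), np.float64(152.0)), (np.float64(690.0), np.float64(-86.0), np.float64(135.0))]
[(np.float64(689.0), np.float64(-94.0), np.float64(167.0)), (np.float64(688.0), np.float64(-92.0), np.float64(150.0)), (np.float64(688.0), np.float64(-90.0), np.float64(134.0))]
[(np.float64(688.0), np.float64(-100.0), np.float64(165.0)), (np.float64(690.0), np.float64(-100.0), np.float64(145.0)), (np.float64(687.0), np.float64(-96.0), np.float64(131.0))]
[(np.float64(689.0), np.float64(-107.0), np.float64(161.0)), (np.float64(691.0), np.float64(-107.0), np.float64(141.0)), (np.float64(688.0), np.float64(-103.0), np.float64(127.0))]
[(np.float64(688.0), np.float64(-112.0), np.float64(159.0)), (np.float64(686.0), np.float64(-108.0), np.float64(142.0)), (np.float64(687.0), np.float64(-109.0), np.float64(124.0))]
[[ 0.915 -0.403 -0.001]
 [-0.403 -0.915 -0.002]
 [ 0.     0.002 -1.   ]]
```

```bash
python3 -m jog '[[[37,46,0,10],[74,92,0,20],[111,138,0,30],[148,184,0,40],[185,230,0,50]]]' 85
python3 - <<'E'
from h import *
from scipy.spatial.transform import Rotation as R
s=arm.read_state();M=R.from_quat(s['ee_rot']).as_matrix()
print(s['joints'].round(3),s['position'].round(1));print(M.round(3))
print('to target in tool',M.T@(np.array([474,-232.5,s['position'][2]])-s['position']), 'yaw',np.degrees(np.arctan2(M[1,0],M[0,0])))
E
```

```text
clock: 0.72
position: [328.4, 284.8, 404.0]
ee_rot: [0.798, -0.602, 0.0, 0.001]
contact_force: [0.3, -0.1, 0.5]
gripper_width: 84.8
[ 1.091  0.055 -0.429  0.    -1.089 -0.813] [328.4 284.8 404. ]
[[ 0.274 -0.962 -0.001]
 [-0.962 -0.274 -0.002]
 [ 0.002  0.001 -1.   ]]
to target in tool [537.37091324   1.8663284    0.95768384] yaw -74.07677853062805
```

```bash
python3 -m jog '[[[60,0,0,10],[120,0,0,20],[180,0,0,30],[240,1,0,40],[295,1,0,50]]]' 85
cat > st.py <<'E'
from h import *
import sys
from scipy.spatial.transform import Rotation as R
s=arm.read_state();M=R.from_quat(s['ee_rot']).as_matrix()
print(s['joints'].round(3),s['position'].round(1), 'tip',(s['position']+155*M[:,2]).round(1),'F',s['contact_force'].round(1),'w',round(s['gripper_width'],1),'t',round(s['clock'],2))
yaw=np.degrees(np.arctan2(M[1,0],M[0,0]));print('yaw',yaw.round(2),'tilt',np.degrees(np.arccos(-M[2,2])).round(2))
if len(sys.argv)>1:
    T=np.array([float(a) for a in sys.argv[1:4]]) # desired grasp point
    print('to grasp target in tool',(M.T@(T-(s['position']+155*M[:,2]))).round(1))
E
python3 st.py 474 -232.5 240
```

```text
clock: 1.35
position: [408.2, -1.3, 404.6]
ee_rot: [-0.466, 0.885, -0.001, -0.001]
contact_force: [1.1, 1.1, -0.0]
gripper_width: 85.2
[ 0.4    0.004 -0.481  0.002 -1.086 -1.001] [408.2  -1.3 404.6] tip [408.1  -1.6 249.6] F [ 1.1  1.1 -0. ] w 85.2 t 1.35
yaw -124.41 tilt 0.11
to grasp target in tool [ 153.3 -184.9   10. ]
```

```bash
python3 -m jog '[[[31,-37,0,10.6],[62,-74,0,21.2],[93,-111,0,31.8],[124,-148,0,42.4],[153,-185,0,53]]]' 85; python3 st.py 474 -232.5 115
```

```text
clock: 1.98
position: [474.4, -233.7, 404.6]
ee_rot: [-0.019, 1.0, -0.001, -0.001]
contact_force: [1.1, 1.5, -0.3]
gripper_width: 84.8
[-0.15   0.221 -0.228  0.002 -1.123 -1.383] [ 474.4 -233.7  404.6] tip [ 474.2 -233.9  249.6] F [ 1.1  1.5 -0.3] w 84.8 t 1.98
yaw -177.79 tilt 0.11
to grasp target in tool [-1.000e-01  1.700e+00  1.346e+02]
```

```bash
python3 -m jog '[[[0,1.7,35,2.2],[0,1.7,80,2.2],[0,1.7,120,2.2],[0,1.7,134,2.2],[0,1.7,134,2.2]]]' 85; python3 st.py 474 -232.5 115
python3 - <<'E'
from h import *
for n in('side','top'):
    s,_=snap(n,n+'1')
    p=[int(x) for x in w2px(n,[474,-232,110])]
    y=max(0,p[1]-65);x=max(0,min(560-200,p[0]-100))
    cv2.imwrite(f'pics/c_{n}1.png',cv2.resize(s[y:y+130,x:x+200],None,fx=4,fy=4,interpolation=cv2.INTER_CUBIC))
E
```

```text
clock: 2.6
position: [474.3, -232.2, 270.2]
ee_rot: [-0.0, 1.0, -0.001, -0.001]
contact_force: [-0.2, -0.4, 0.9]
gripper_width: 85.1
[-0.147  0.364 -0.408  0.003 -0.801 -1.425] [ 474.3 -232.2  270.2] tip [ 473.9 -232.5  115.2] F [-0.2 -0.4  0.9] w 85.1 t 2.6
yaw -179.97 tilt 0.18
to grasp target in tool [-0.1 -0.   0.2]
```

View pics/c_side1.png

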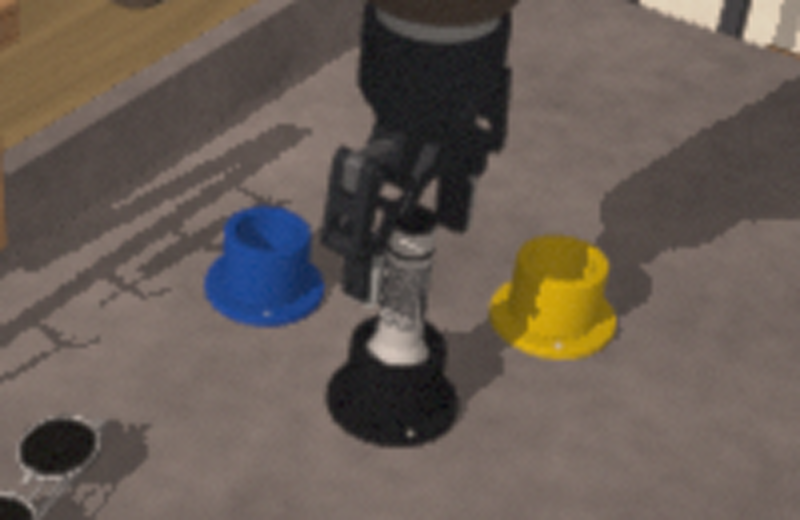

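View pics/c_top1.png

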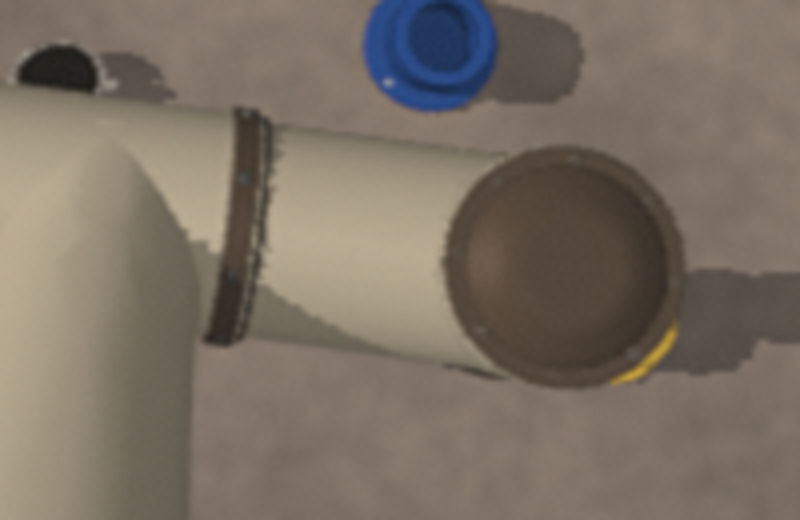

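```bash
python3 -m jog '[[[0,0,0,0],[0,0,0,0],[0,0,0,0],[0,0,0,0],[0,0,0,0]]]' 0;  python3 -m jog '[[[0,0,0,0],[0,0,0,0],[0,0,-4,0],[0,0,-8,0],[0,0,-12,0]]]'; python3 st.py
```

```text
clock: 3.32
position: [475.1, -232.5, 272.6]
ee_rot: [-0.001, 1.0, -0.002, 0.001]
contact_force: [-1.1, 0.1, 3.5]
gripper_width: 24.8
clock: 3.95
position: [475.0, -232.4, 284.6]
ee_rot: [-0.001, 1.0, -0.001, 0.001]
contact_force: [-0.0, 0.7, -1.6]
gripper_width: 25.1
[-0.147  0.345 -0.392  0.003 -0.831 -1.425] [ 475.  -232.4  284.6] tip [ 475.3 -232.8  129.6] F [-0.   0.7 -1.6] w 25.1 t 3.95
yaw -179.94 tilt 0.19
```

```bash
python3 -m jog '[[[0,0,-14,0],[0,0,-28,0],[0,0,-40,0],[0,0,-50,0],[0,0,-50,0]]]'; python3 st.py
python3 - <<'E'
from h import *
s,_=snap('side','side2')
p=[int(x) for x in w2px('side',[474,-232,110])]
y=max(0,p[1]-65);x=max(0,min(560-200,p[0]-100))
cv2.imwrite(f'pics/c_side2.png',cv2.resize(s[y:y+130,x:x+200],None,fx=4,fy=4,interpolation=cv2.INTER_CUBIC))
print(x,y)
E
```

```text
clock: 4.58
position: [475.0, -232.2, 335.7]
ee_rot: [-0.001, 1.0, -0.002, 0.002]
contact_force: [0.5, -0.4, -1.5]
gripper_width: 25.1
[-0.147  0.284 -0.33   0.003 -0.952 -1.424] [ 475.  -232.2  335.7] tip [ 475.7 -232.7  180.7] F [ 0.5 -0.4 -1.5] w 25.1 t 4.58
yaw -179.93 tilt 0.29
264 144
```

View pics/c_side2.png

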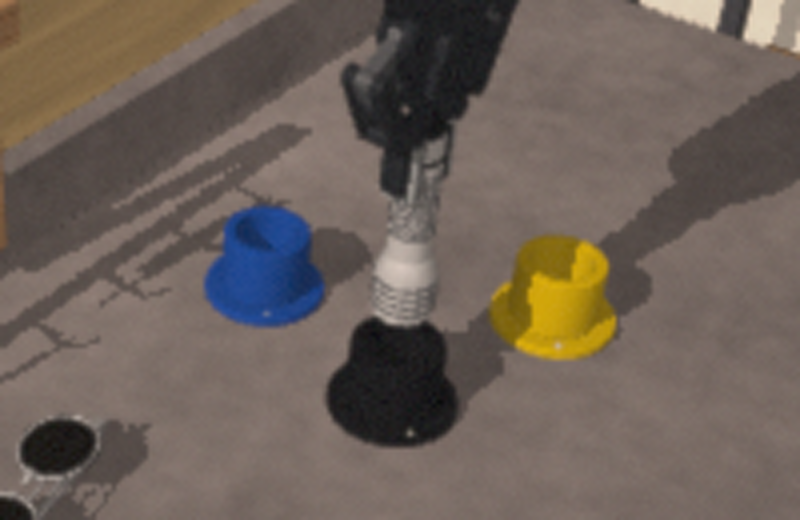

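```bash
python3 -m jog '[[[0.5,0,12,0],[0.5,0,24,0],[0.5,0,33,0],[0.5,0,33,0],[0.5,0,33,0]]]'; python3 st.py; python3 -m jog '[[[4,0,0,0],[8,0,0,0],[13,0,-1,0],[18,0,-1.5,0],[23,0,-1.5,0]]]'; python3 st.py;python3 - <<'E'
from h import *
s,_=snap('side','side3')
x,y=264,144
cv2.imwrite(f'pics/c_side3.png',cv2.resize(s[y:y+130,x:x+200],None,fx=4,fy=4,interpolation=cv2.INTER_CUBIC))
E
```

```text
clock: 5.25
position: [474.4, -232.3, 301.8]
ee_rot: [-0.0, 1.0, -0.001, 0.001]
contact_force: [-0.8, -0.4, -0.9]
gripper_width: 24.8
[-0.147  0.323 -0.374  0.003 -0.872 -1.424] [ 474.4 -232.3  301.8] tip [ 474.7 -232.7  146.8] F [-0.8 -0.4 -0.9] w 24.8 t 5.25
yaw -179.94 tilt 0.18
clock: 5.88
position: [453.4, -232.5, 305.0]
ee_rot: [-0.001, 1.0, -0.002, 0.006]
contact_force: [7.3, -0.6, -2.9]
gripper_width: 24.6
[-0.154  0.288 -0.417  0.004 -0.853 -1.417] [ 453.4 -232.5  305. ] tip [ 455.3 -233.2  150. ] F [ 7.3 -0.6 -2.9] w 24.6 t 5.88
yaw -179.9 tilt 0.75
```

View pics/c_side3.png

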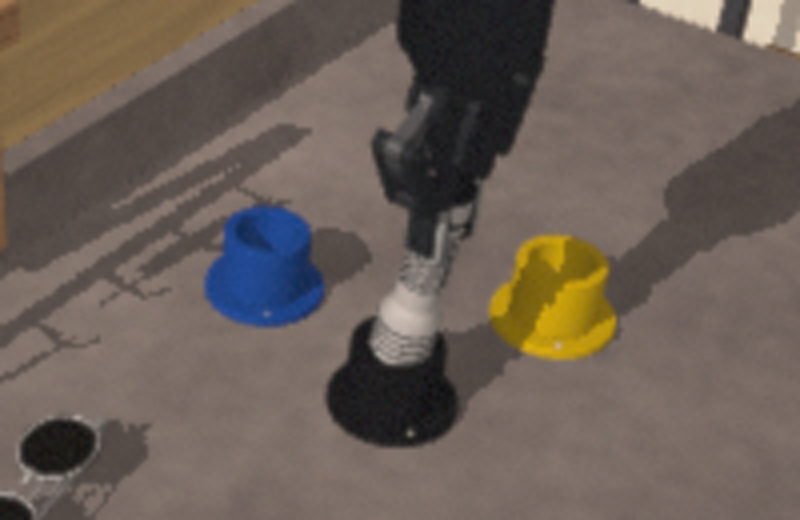

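```bash
python3 -m jog '[[[6,0,0,0],[12,0,1,0],[18,0,2.5,0],[24,0,4.5,0],[29,0,6.5,0]]]'; python3 st.py; python3 -m jog '[[[6,0,2.5,0],[12,0,5.5,0],[18,0,8.5,0],[23,0,11,0],[27,0,14,0]]]'; python3 st.py;python3 - <<'E'
from h import *
s,_=snap('side','side4')
x,y=264,144
cv2.imwrite(f'pics/c_side4.png',cv2.resize(s[y:y+130,x:x+200],None,fx=4,fy=4,interpolation=cv2.INTER_CUBIC))
E
```

```text
clock: 6.55
position: [426.7, -232.9, 301.3]
ee_rot: [-0.002, 1.0, -0.004, 0.013]
contact_force: [3.2, 1.1, 3.9]
gripper_width: 24.9
[-0.164  0.254 -0.48   0.005 -0.811 -1.407] [ 426.7 -232.9  301.3] tip [ 430.6 -234.1  146.4] F [3.2 1.1 3.9] w 24.9 t 6.55
yaw -179.8 tilt 1.53
clock: 7.18
position: [401.3, -233.3, 288.7]
ee_rot: [-0.002, 1.0, -0.005, 0.016]
contact_force: [3.5, -0.8, 5.0]
gripper_width: 24.6
[-0.174  0.236 -0.548  0.006 -0.754 -1.396] [ 401.3 -233.3  288.7] tip [ 406.4 -234.8  133.7] F [ 3.5 -0.8  5. ] w 24.6 t 7.17
yaw -179.72 tilt 1.95
```

View pics/c_side4.png

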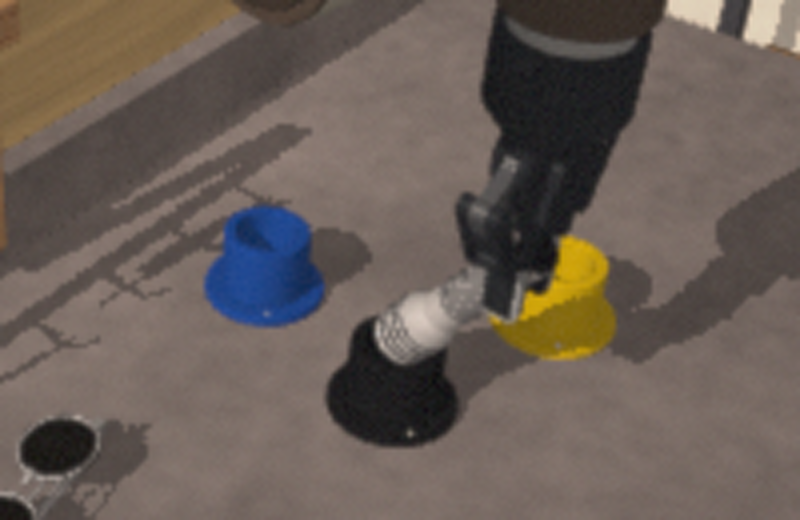

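```bash
python3 -m jog '[[[3,0,3,0],[6,0,6,0],[6,0,6,0],[6,0,-8,0],[6,0,-24,0]]]'; python3 st.py; python3 -m jog '[[[0,0,-30,0],[0,0,-60,0],[0,0,-90,0],[0,0,-120,0],[0,0,-120,0]]]'; python3 st.py;python3 - <<'E'
from h import *
s,_=snap('side','side5')
p=[int(x) for x in w2px('side',[420,-232,225])]
x=max(0,min(360,p[0]-100));y=max(0,p[1]-65);print(x,y)
cv2.imwrite(f'pics/c_side5.png',cv2.resize(s[y:y+130,x:x+200],None,fx=4,fy=4,interpolation=cv2.INTER_CUBIC))
E
```

```text
clock: 7.85
position: [391.8, -232.7, 310.4]
ee_rot: [-0.001, 1.0, -0.003, 0.011]
contact_force: [0.4, 0.2, -1.5]
gripper_width: 25.0
[-0.177  0.193 -0.535  0.004 -0.82  -1.394] [ 391.8 -232.7  310.4] tip [ 395.2 -233.8  155.5] F [ 0.4  0.2 -1.5] w 25.0 t 7.85
yaw -179.82 tilt 1.32
clock: 8.48
position: [388.2, -231.8, 430.8]
ee_rot: [-0.001, 1.0, -0.003, 0.01]
contact_force: [-0.9, 0.5, -2.7]
gripper_width: 24.8
[-0.176  0.06  -0.354  0.003 -1.135 -1.393] [ 388.2 -231.8  430.8] tip [ 391.3 -232.8  275.9] F [-0.9  0.5 -2.7] w 24.8 t 8.47
yaw -179.86 tilt 1.22
292 110
```

View pics/c_side5.png

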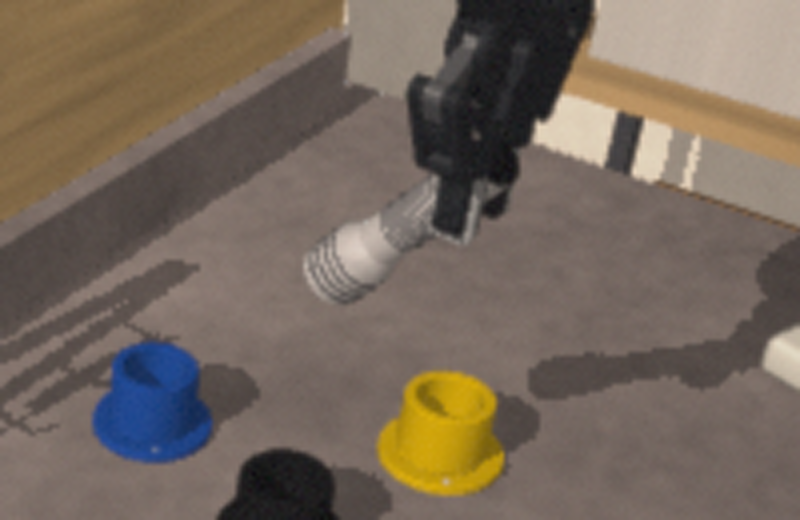

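```bash
cat > fit.py <<'E'
from h import *
from scipy.optimize import least_squares
from scipy.spatial.transform import Rotation as R
def fit(name,d,G,Z,th0=0.8,phi0=0.,s0=102):
    # G grasp point; Z unused; init axis: tail direction = (-sin,0,cos)
    v,u=np.nonzero(d>0)
    p=arm.camera_params(name);K=np.array(p['mtx']);Rm=np.array(p['R']);t=np.array(p['t']).ravel()
    dd=d[v,u];c=np.stack([(u-K[0,2])/K[0,0]*dd,(v-K[1,2])/K[1,1]*dd,dd],1);W=(c-t)@Rm
    def ax(q): return np.array([-np.sin(q[0])*np.cos(q[1]),-np.sin(q[0])*np.sin(q[1]),np.cos(q[0])])
    prof=lambda s:np.interp(s,[0,30,42,130],[18.5,18.5,13,13])
    q=np.array([th0,phi0,*(G-s0*ax([th0,phi0]))])
    for it in range(6):
        a=ax(q);rel=W-q[2:];s=rel@a;r=np.linalg.norm(rel-np.outer(s,a),axis=1)
        lim=25 if it==0 else (12 if it<3 else 6)
        m=(s>-lim)&(s<76)&(abs(r-prof(s))<lim)&(r<18.5+lim)
        m|=(abs(s)<min(lim,6))&(r<18.5)
        P=W[m]
        def f(q):
            a=ax(q);rel=P-q[2:];s=rel@a;r=np.linalg.norm(rel-np.outer(s,a),axis=1)
            ds=np.where(r<17,np.abs(s),1e9);dr=np.hypot(r-prof(s),np.maximum(-s,0))
            w=np.minimum(dr,ds)
            return np.r_[w,(q[1])*20]
        q=least_squares(f,q,loss='soft_l1',f_scale=1.5,x_scale=[.05,.05,3,3,3]).x
    a=ax(q);return q,a,m.sum(),np.abs(f(q)).mean()
if __name__=='__main__':
    import sys
    tag=sys.argv[1]
    s=arm.read_state();M=R.from_quat(s['ee_rot']).as_matrix();G=s['position']+155*M[:,2]
    d=np.load(f'pics/{tag}.npy')
    for th in(.6,.9):
        q,a,n,e=fit('side',d,G,None,th);L=q[2:]
        print('theta',np.degrees(q[0]).round(1),'phi',np.degrees(q[1]).round(1),'lens',L.round(1),'n',n,'err',e.round(2),'s of G',((G-L)@a).round(1),'off',(G-L-((G-L)@a)*a).round(1))
    F=np.array([695,-96.5,144.]);rel=F-L;print('fob axial',(rel@a).round(1),'perp',(rel-(rel@a)*a).round(1), 'L+s: axis px tail,lens',w2px('side',L),w2px('side',L+130*a))
    D=190.;L2=F+D*a;print('desired lens at D=190',L2.round(1),'tool shift',(M.T@(L2-L)).round(1))
E
python3 fit.py side5
```

```text
theta 39.1 phi -0.5 lens [ 463.  -235.7  196.7] n 458 err 0.8 s of G 105.8 off [-5.7  2.7 -4.6]
theta 39.1 phi -0.5 lens [ 463.  -235.7  196.7] n 458 err 0.8 s of G 105.8 off [-5.7  2.7 -4.6]
fob axial -186.3 perp [114.6 140.3  92. ] L+s: axis px tail,lens [373.8047954  178.79338575] [416.77931534 149.31221505]
desired lens at D=190 [575.3 -95.5 291.5] tool shift [-114.3  139.6  -93.6]
```

```bash
python3 -m jog '[[[-8,9,-15,0],[-28,32,-35,0],[-52,60,-55,0],[-80,90,-70,0],[-100,112,-78,0]]]'; python3 -m jog '[[[-12,13,0,0],[-22,24,0,0],[-25,28,0,0],[-25,28,0,0],[-25,28,0,0]]]'; python3 st.py;python3 - <<'E'
from h import *
s,_=snap('side','side6');snap('top','top6')
E
python3 fit.py side6
```

```text
clock: 9.15
position: [486.7, -117.8, 506.2]
ee_rot: [-0.001, 1.0, -0.002, 0.006]
contact_force: [0.9, -0.5, -2.1]
gripper_width: 24.4
clock: 9.78
position: [511.2, -90.3, 506.5]
ee_rot: [-0.001, 1.0, -0.002, 0.006]
contact_force: [0.1, -0.1, -1.3]
gripper_width: 24.4
[ 0.14   0.142 -0.073  0.006 -1.345 -1.71 ] [511.2 -90.3 506.5] tip [512.9 -90.9 351.5] F [ 0.1 -0.1 -1.3] w 24.4 t 9.78
yaw -179.9 tilt 0.69
theta 38.4 phi -0.8 lens [584.4 -94.  271.1] n 470 err 0.65 s of G 107.4 off [-4.6  2.1 -3.6]
theta 38.4 phi -0.8 lens [584.4 -94.  271.1] n 470 err 0.65 s of G 107.4 off [-4.6  2.1 -3.6]
fob axial -168.4 perp [ 6.  -1.   4.8] L+s: axis px tail,lens [287.14073791 155.15430291] [320.24654151 119.13818006]
desired lens at D=190 [576.9 -94.8 292.8] tool shift [  7.2  -0.9 -21.8]
```

View pics/side6.png

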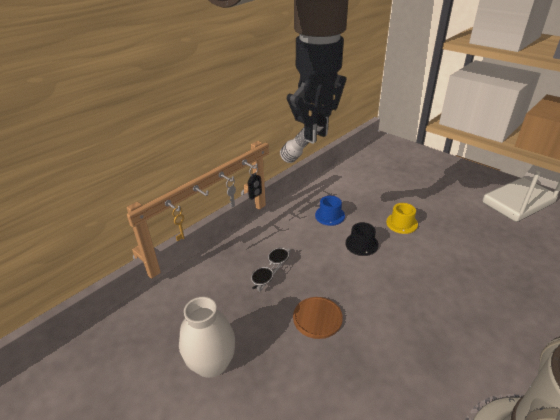

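View pics/top6.png

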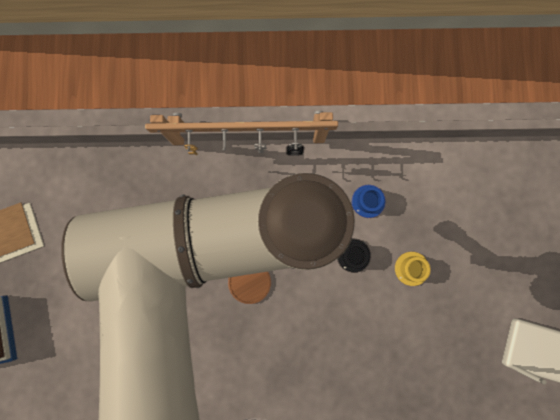

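```bash
python3 -m jog '[[[-3,-1,-2.5,0],[-6,-1,-5,0],[-6,-1,-5,0],[-6,-1,-5,0],[-6,-1,-5,0]]]'; python3 -m jog '[[[0,0,0,0],[0,0,0,0],[0,0,0,0],[0,0,0,0],[0,0,0,0]]]'; python3 st.py;python3 - <<'E'
from h import *
s,d=snap('side','side7')
cv2.imwrite('pics/c_side7.png',cv2.resize(s[70:220,150:350],None,fx=4,fy=4,interpolation=cv2.INTER_CUBIC))
print(arm.read_state()['joint_vel'].round(4))
for u,v in((255,187),(256,190)):print(px2w('side',u,v,d[v,u]))
E
python3 fit.py side7
```

```text
clock: 10.5
position: [517.1, -91.2, 511.6]
ee_rot: [-0.001, 1.0, -0.002, 0.006]
contact_force: [-0.0, 0.0, -0.9]
gripper_width: 24.6
clock: 11.12
position: [517.1, -91.2, 511.6]
ee_rot: [-0.001, 1.0, -0.002, 0.006]
contact_force: [-1.2, 0.4, -2.1]
gripper_width: 24.9
[ 0.136  0.151 -0.049  0.006 -1.359 -1.706] [517.1 -91.2 511.6] tip [518.9 -91.9 356.6] F [-1.2  0.4 -2.1] w 24.9 t 11.12
yaw -179.9 tilt 0.7
[-0.0019  0.002   0.0019  0.0001 -0.0008 -0.0011]
[687.52275417 -94.3857573  148.76710056]
[687.90775461 -97.16554019 138.73283646]
theta 38.5 phi -0.6 lens [590.  -94.9 276.8] n 476 err 0.66 s of G 106.8 off [-4.7  2.3 -3.7]
theta 38.5 phi -0.6 lens [590.  -94.9 276.8] n 476 err 0.66 s of G 106.8 off [-4.7  2.3 -3.7]
fob axial -169.3 perp [-0.4 -0.5 -0.3] L+s: axis px tail,lens [285.28579699 151.59799622] [318.26596895 115.08716374]
desired lens at D=190 [576.7 -95.2 292.7] tool shift [ 13.1  -0.4 -16.1]
```

View pics/c_side7.png

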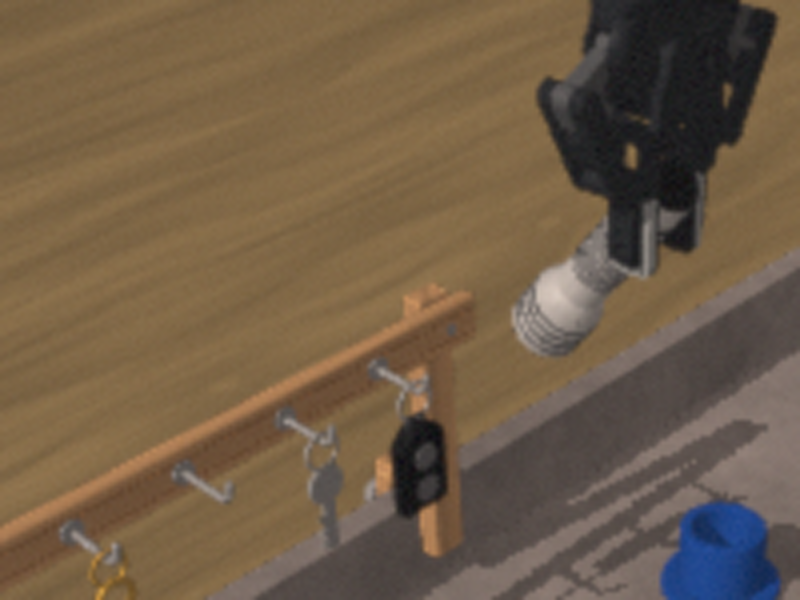

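```bash
python3 -c "
from bench import arm
print(arm.job_done())"
```

```text
the job is handed in; nothing more can be done
None
```

I drew the torch straight up out of the black cup and checked in the picture that it was clear and upright. The moves allow no tilting of the tool. So I lowered the head just inside the cup rim, drew the gripper back so the torch pivoted between the pads, lifted it clear and carried it in front of the organiser. I handed in at about 11 s of robot time and got no verdict.

**Last checks:**
- **Slant:** the torch leans 38.5° from straight down, within the 29–66° limits but a little under halfway.
- **Position:** the lens is at about (590, -95, 277) mm, roughly 100 mm in front of the fob and 133 mm above its centre.
- **Beam:** by my estimate it passes about 1 mm from the fob's centre, from 169 mm away. That comes from fitting the torch's shape to the side camera's depth picture.
- **Hold:** the grip is firm at about 25 mm opening and the arm was steady.
- **Surroundings:** the fob and house key hang straight in the last picture, and so does what shows of the shed key, which is cut off at the edge. Nothing near the torch's path was touched except the black cup, on purpose.

**Disagreements:**
- The fitted torch axis lies about 6 mm from the gripper's nominal grasp point. I put this down to calibration and to the pads sitting slightly back at this opening, so the beam could be off by a few millimetres more than the fit says.
- The tool itself tilted up to 2° under load during the pivot and still reads 0.7°. The torch's slant was measured directly, so this does not affect it.

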